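# Fit the axle of a tube rotator

### The arm

A 6-joint arm with a two-finger parallel gripper is mounted at the origin on the work surface. World frame = base frame: x ahead of the robot, y to its left, z up, the work surface at z = 0. Lengths are in m, angles in rad, forces in N, time in s.
With the tool pointing down it reaches from about 0.35 to 0.975 m from the base axis. Payload 4.9 kg.
Tool frame: the origin (TCP) lies at the very end of the fingers, on their centre line; the grasp point (between the pads) lies 19 mm behind it; z points along the fingers, y is the line along which they close (so a half turn about z gives the same grasp; the last joint's range is limited). The gripper opens to 85 mm and grips with 20 to 120 N. Pads are 22 mm wide; open, the fingers measure 114 mm over their backs; the gripper's body (76 mm by 85 mm) begins 54 mm behind the grasp point. The pads swing forward as they close: fully open they stand 13 mm farther back than shut.
Start: joints at [1.047, 0.053, 1.613, -0, 1.476, -0.119], TCP at [0.246, 0.574, 0.231] pointing down, gripper open.
Joint ranges: [-3.01, 3.01], [-1.01, 2.22], [0.06, 2.58], [-1.02, 4.17], [0.09, 2.62], [-3.14, 3.14]. Speed limits (rad/s): [2.57, 2.57, 3.14, 3.14, 3.14, 3.14].

### API

Orientations are given as a 3x3 rotation matrix whose columns are the frame's x, y, z axes.
In Python, from bench import bot gives the robot as it stands.
- The arm moves only by the tool step_arm, never from a script. Its argument "steps" is one flat list of numbers, 6 for each row, row after row: the shift along the tool's x, y, z in m, then the turn, a rotation vector about the tool's x, y, z in rad. In form: [dx, dy, dz, rx, ry, rz, dx, dy, dz, rx, ry, rz, ...]. A call has 1 to 12 rows; each row is the pose to reach, as a shift and turn from the pose commanded when the call began, along the tool's axes at that moment; what a row does not reach only later rows make up. A row lasts 1/8 s, in which the tool goes at most 62.5 mm and 10.7 degrees, less where a joint would pass 70% of its speed; a pose out of reach is approached as far as the arm can. A call with a gripper value outside its range is refused whole. "hand" is the opening, from -1 (shut) to 1 (fully open), set as the call begins (left out, the last holds). The fingers move at their own pace and stop on an object; "newtons" is the grip in N (left out, the last holds). Time passes only in rows, so rows that repeat a pose let the fingers close. It gives the time, the measured TCP pose, the force, the opening and the grip force at its end, in the units of the state.
- bot.observe(): the state, without advancing time (a new reading comes with each control period).
- bot.camera(name): name is "side" or "top"; returns the picture (480x640x3 uint8, red, green, blue); there is no depth.
- bot.camera_model(name): a dict with "intrinsics" (3x3 intrinsics, pixels), "dist" ([k1, k2, p1, p2, k3] as OpenCV has them; the pictures are not rectified), "pose" (4x4, takes a point from camera to world coordinates). Camera axes: x right, y up, looking along -z (the intrinsics and any distortion apply to the point x, -y, -z); pixel columns grow to the right and rows downward; lengths in m; the calibration is good to about 2 mm. A picture is of the moment at which its call begins. camera_model takes no time and is no camera call.
- bot.close_job(): hands the job in; it is judged then, once.
The state is a dict: "time_s": time; "q": joint angles; "qvel": joint speeds; "joint_efforts": joint torques, N m; "ee_pos": TCP position; "tool_rot": TCP orientation; "wrist_force": force on the tool from outside, world axes, zero at the start; "torque": the same for the moment, N m; "gripper_width": finger opening in m; "grip_force": force on a finger pad.
Only numpy, scipy, OpenCV 4.12 (cv2) and the standard library are available. Lean on these libraries where they do the work, as an engineer would, in place of code of your own. Each camera call takes 0.05 s, during which the arm holds its last target. There are 200 camera calls.

### The job

Put the axle back into the tube rotator: lift it off its white rest and thread it from the side with the orange ring through the first bearing, the blue tube carrier and the second bearing. Press the collar home against the springy orange ring, bearing on it with about 9 newtons (not under 6) for half a second, then let go and leave it there. Be gentle: keep the load on the bearings under 10 newtons while threading and the whole load on the rotator under 16 at any time, and leave the other things on the bench alone.

Things in the scene. Friction and masses are not known exactly. Their poses are not given: they have to be found in the camera images.
- axle: Loose axle, 214 mm long, 0.11-0.18 kg. Origin on its axis in the collar's nose-side face, +x towards the nose, z up as it lies. Steel shaft, diameter 10 from x=0 to 128 mm, tapering to diameter 3 at x=142; aluminium collar, diameter 28, x=-8..0; black square grip 16 x 16 mm, x=-72..-8.
- axle_grip (a point): On the axle's axis at x = -38 mm, the place to pinch the square grip from above (16 mm wide); axes as the axle's.
- axle_nose (a point): Tip of the axle's nose, on its axis, 142 mm from the collar's face.
- axle_rest: White rest holding the axle at the start, fixed: base 170 x 60 x 10 mm, two notched posts 8 mm thick, up to 30 mm wide, at x = -66 and +60 mm, up to 47 mm high. Origin under its centre, x along the lying axle, z up. The lying axle's axis is 45 mm above the bench, its collar face within 4 mm of the rest's middle; it lifts straight out.
- rotator: Tube rotator, fixed. Origin under the centre of its blue base (160 x 110 x 14 mm), z up, +x the way the axle is threaded. White bearing plates, 60 wide, 12 thick, 100 high, at x = -50 and +50 mm, bores of diameter 11.3 at z = 72 mm. Plates sit on one cross slide clamped up to 4 mm off to either side: both bores lie on the same line y = d, d unknown. Entry is at -x, by the orange ring.
- thrust_ring (a joint): How far the orange springy ring (diameter 34, hole 19, 6 mm thick, around the axle line before the entry plate) is pressed in along the rotator's +x, in m: 0 when free, 2 mm at most; about 2 N for each 0.1 mm. Its holder is clamped anywhere such that the ring's free outer face lies at x = -76 to -64 mm in the rotator's frame. The axle is home when its collar face bears on it.
- carrier: Blue block that carries tubes (56 mm along x, 50 wide, 48 high, red and green caps on top), 0.1-0.2 kg, loose between the bearing plates on grey pads. Origin in the middle of its through bore (diameter 16, along x). Its bore rests 2 mm below the bearings' line and may be some mm to either side; the nose's taper nudges it aside.
- cold_block: White and black cold block for tubes, 75 x 110 x 46 mm, fixed, a bystander near the rest; origin under its centre.
- red_tip_box: Red box of pipette tips, 85 x 120 x 58 mm, a loose bystander; origin under its centre.
- beaker: Glass beaker, diameter 76, 100 mm high, a loose bystander; origin under its centre.
- spray_bottle: White bottle with a blue label, diameter 60, 160 mm high, a loose bystander; origin under its centre.
- pipette: Hand pipette lying on the bench, 200 mm long, 20 mm thick, a loose bystander.
- pen_cup: Black cup with pens, diameter 72, 135 mm high, a loose bystander; origin under its centre.
There are look-alikes about, which are no part of the job. Of the things that look like the rotator, take the one that is nearest to the robot's base at the start.

How it is judged:
On the way, in this order (a step that is already met when the one before it is completed fails the run):
1. the axle is lifted clear of its rest (contact force between axle and axle_rest below 0.05 N and height (world z) of axle above 0.06 m), for 0.1 s.
2. the nose is through the first bearing, along its axis (x of axle_nose in the frame of rotator between -0.04 and 0.034 m and y of axle_nose in the frame of rotator between -0.008 and 0.008 m and z of axle_nose in the frame of rotator between 0.064 and 0.08 m), for 0.05 s.
3. the nose is through the carrier and the second bearing (x of axle_nose in the frame of rotator above 0.058 m and y of axle in the frame of rotator between -0.005 and 0.005 m and z of axle in the frame of rotator between 0.0695 and 0.0745 m and angle between the x axis of axle and the x axis of rotator, either way round below 0.04 rad), for 0.05 s.
4. the collar bears on the orange ring with 6 N or more (presses it in 0.3 mm) for 0.4 s (value of joint thrust_ring above 0.0003 m and y of axle in the frame of rotator between -0.005 and 0.005 m and z of axle in the frame of rotator between 0.0695 and 0.0745 m and angle between the x axis of axle and the x axis of rotator, either way round below 0.04 rad), for 0.4 s.
At the end, for the whole second after the job is handed in: The axle lies in both bearings and through the carrier (parallel within 0.04 rad; 5 mm sideways, 2.5 mm in height), its collar face where the ring holds it (x from -78.5 to -62.5 mm); the carrier between the plates (20 mm lengthwise, 9 sideways, 6 in height); released, at rest (x of axle in the frame of rotator between -0.0785 and -0.0625 m and y of axle in the frame of rotator between -0.005 and 0.005 m and z of axle in the frame of rotator between 0.0695 and 0.0745 m and angle between the x axis of axle and the x axis of rotator, either way round below 0.04 rad and y of carrier in the frame of rotator between -0.009 and 0.009 m and z of carrier in the frame of rotator between 0.066 and 0.078 m and x of carrier in the frame of rotator between -0.02 and 0.02 m and linear speed of axle below 0.02 m/s and linear speed of carrier below 0.03 m/s); the robot touches nothing.
It fails at once if the axle loads the rotator's bearings with more than 10 N while its collar is not yet on the orange ring (contact force between axle and rotator above 10 N and value of joint thrust_ring below 5e-05 m).
It fails at once if the axle loads the rotator, its bearings and ring together, with more than 16 N (contact force between axle and rotator above 16 N).
It fails at once if the robot itself leans on the rotator or the carrier with more than 5 N (contact force between any of the arm, the fingers and rotator above 5 N or contact force between the fingers and carrier above 5 N).
It fails at once if a bystander is moved more than 30 mm (distance of any of red_tip_box, beaker, spray_bottle, pipette, pen_cup from where it was at the start of the episode above 0.03 m).
It also fails if it takes over 62 s, if anything falls off the work surface, if the arm or the gripper's body presses on something with over 40 N, if the wrist force passes 120 N, or if a joint passes its speed limit or range.

## Working session

There is one attempt and no reset: what is moved stays moved. The work goes in short steps, Python scripts to look and compute and a tool call to move; the robot and the scene stay as the last step left them, time stands still between calls to the robot, and variables do not carry over. Pictures are saved under pics/ and viewed, at most 10 in all, crops included, and the job is handed in when it is done.

Besides the shell and the picture viewer there is one more tool, called by a JSON object that holds its "method" and its "body". step_arm: Moves the arm, as the interface text tells. Its arguments: {"type":"object","properties":{"steps":{"type":"array","items":{"type":"number"}},"hand":{"type":"number"},"newtons":{"type":"number"}},"required":["steps"]}

```bash
mkdir -p pics; ls; cat > h.py <<'E'
import numpy as np, cv2
from bench import bot
def rays(name,px):
    m=bot.camera_model(name);K=np.array(m["intrinsics"]);D=np.array(m["dist"]);P=np.array(m["pose"])
    u=cv2.undistortPoints(np.array(px,float).reshape(-1,1,2),K,D).reshape(-1,2)
    d=np.c_[u[:,0],-u[:,1],-np.ones(len(u))]@P[:3,:3].T
    return P[:3,3],d
def onz(name,px,z):
    o,d=rays(name,px); return o+d*((z-o[2])/d[:,2])[:,None]
def proj(name,pts):
    m=bot.camera_model(name);K=np.array(m["intrinsics"]);D=np.array(m["dist"]);P=np.array(m["pose"])
    c=(np.array(pts,float).reshape(-1,3)-P[:3,3])@P[:3,:3]
    c=c*[1,-1,-1]
    return cv2.projectPoints(c,np.zeros(3),np.zeros(3),K,D)[0].reshape(-1,2)
def snap(name,f=None):
    im=cv2.cvtColor(bot.camera(name),cv2.COLOR_RGB2BGR)
    if f: cv2.imwrite(f,im)
    return im
E
python3 - <<'E'
from h import *
np.set_printoptions(precision=3,suppress=True)
snap("top","pics/t0.png");snap("side","pics/s0.png")
for n in("top","side"):
    m=bot.camera_model(n);print(m["pose"],m["intrinsics"],m["dist"])
print(bot.observe())
E
```

```text
pics
[[ 0.025  0.984 -0.174  0.316]
 [-1.     0.027  0.008  0.163]
 [ 0.013  0.174  0.985  1.371]
 [ 0.     0.     0.     1.   ]] [[597.673   0.    316.234]
 [  0.    597.673 233.67 ]
 [  0.      0.      1.   ]] [-0.165  0.     0.     0.     0.   ]
[[-0.955  0.166 -0.246  0.107]
 [-0.297 -0.58   0.759  1.547]
 [-0.016  0.798  0.603  1.178]
 [ 0.     0.     0.     1.   ]] [[615.619   0.    326.334]
 [  0.    615.619 248.639]
 [  0.      0.      1.   ]] [-0.151  0.     0.     0.     0.   ]
{'time_s': 0.1, 'q': array([ 1.047,  0.053,  1.614,  0.   ,  1.476, -0.119]), 'qvel': array([ 0.   ,  0.001, -0.003,  0.002,  0.001,  0.   ]), 'joint_efforts': array([  0.001, -39.49 , -37.137,  -0.   ,   0.004,   0.   ]), 'ee_pos': array([0.246, 0.574, 0.23 ]), 'tool_rot': array([[-0.919,  0.394, -0.001],
       [ 0.394,  0.919, -0.002],
       [ 0.   , -0.002, -1.   ]]), 'wrist_force': array([-0.109,  0.786, -0.529]), 'torque': array([-0.004,  0.007, -0.026]), 'grip_force': 0.0, 'gripper_width': 0.08533799149301616}
```

View pics/t0.png

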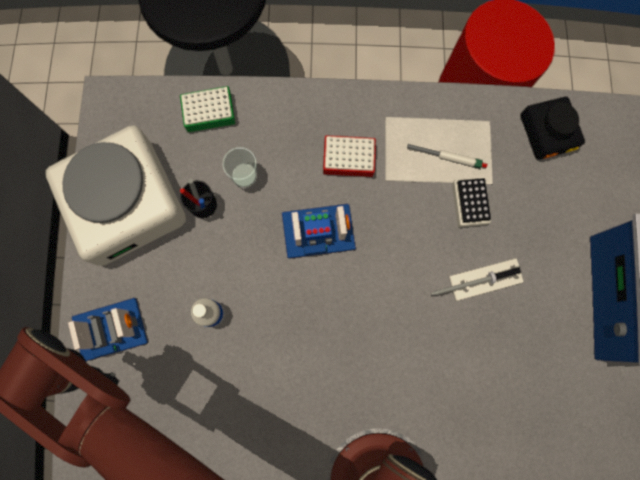

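View pics/s0.png

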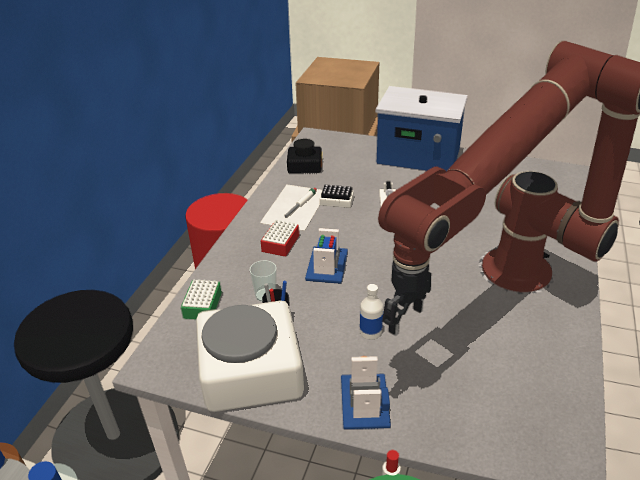

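Candidates:
- **Rotators:** A at top px (319,230), with a carrier that has red and green caps. B at (108,328), with a grey dummy. A is nearer to the base at about (375,460), so I take A.
- **Axle-like things:** the axle on its white rest at (486,280), and a pipette on paper at (447,156). I take the one on the rest.

The nose points left (+y), and the orange ring is on A's right side. I'll check both choices close up.

```bash
python3 - <<'E'
from h import *
np.set_printoptions(precision=4,suppress=True)
t=cv2.imread("pics/t0.png");s=cv2.imread("pics/s0.png")
a=cv2.resize(t[195:265,275:365],None,fx=6,fy=6,interpolation=cv2.INTER_CUBIC)[:300,:400] if 0 else cv2.resize(t[198:264,278:364],(400,307),interpolation=cv2.INTER_CUBIC)
b=cv2.resize(t[250:310,425:530],(400,229),interpolation=cv2.INTER_CUBIC)
c=cv2.resize(s[225:285,300:355],(330,360),interpolation=cv2.INTER_CUBIC)
o=np.zeros((540,740,3),np.uint8);o[:307,:400]=a;o[307:536,:400]=b;o[:360,405:735]=c
cv2.imwrite("pics/c0.png",o)
hsv=cv2.cvtColor(t,cv2.COLOR_BGR2HSV)
m=cv2.inRange(hsv,(100,120,40),(125,255,255));m[:, :275]=0;m[:,365:]=0;m[:195]=0;m[265:]=0
pts=cv2.findNonZero(m);r=cv2.minAreaRect(pts);print("base",r);bx=cv2.boxPoints(r)
print(onz("top",bx,0.014))
for nm,lo,hi,z,(x0,x1,y0,y1) in [("orange",(5,150,100),(20,255,255),.08,(335,365,200,245)),("white",(0,0,150),(180,60,255),.1,(280,365,195,265)),("restaxle",(0,0,170),(180,60,255),.01,(425,530,250,310))]:
    m=cv2.inRange(hsv,lo,hi);k=np.zeros_like(m);k[y0:y1,x0:x1]=m[y0:y1,x0:x1]
    n,l,st,ce=cv2.connectedComponentsWithStats(k)
    for i in range(1,n):
        if st[i,4]>8:
            q=cv2.findNonZero((l==i).astype(np.uint8));rr=cv2.minAreaRect(q)
            print(nm,st[i],ce[i],rr,onz("top",[ce[i]],z))
E
```

```text
base ((318.2546691894531, 230.61892700195312), (45.78606414794922, 67.6875), 82.56858825683594)
[[0.6037 0.2331 0.014 ]
 [0.6288 0.0776 0.014 ]
 [0.5223 0.0623 0.014 ]
 [0.4979 0.2158 0.014 ]]
orange [346 215   4  14  36] [347.3056 221.9167] ((347.1176452636719, 221.47059631347656), (13.096923828125, 2.9104275703430176), 75.96376037597656) [[0.572  0.0845 0.08  ]]
white [337 206  10  28 171] [341.2573 219.8889] ((341.1571960449219, 219.67906188964844), (27.42397117614746, 6.608185768127441), 82.40535736083984) [[0.5721 0.099  0.1   ]]
white [292 212   9  28 165] [295.7939 225.4606] ((295.8153991699219, 225.52310180664062), (27.53571128845215, 5.953666687011719), 82.87498474121094) [[0.5572 0.1972 0.1   ]]
restaxle [450 259  69  27 635] [481.9087 271.8157] ((484.7228088378906, 273.8304443359375), (14.7938871383667, 69.89405059814453), 74.98163604736328) [[ 0.4765 -0.2358  0.01  ]]
restaxle [454 274  69  26 564] [486.2872 287.5514] ((487.94989013671875, 285.8194580078125), (10.866342544555664, 69.80152893066406), 74.47589111328125) [[ 0.44   -0.2456  0.01  ]]
```

View pics/c0.png

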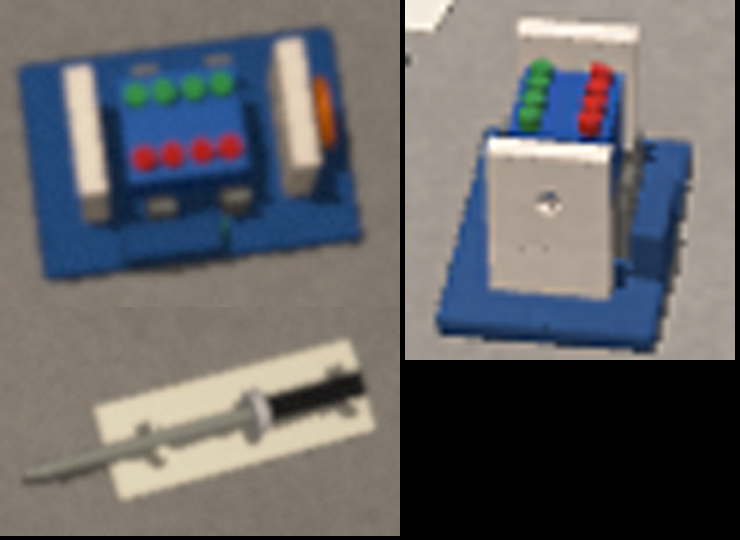

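The crops confirm both choices: A has the red and green carrier and an orange ring on the right. The axle lies with its black grip to the right at about px (507,272) and its nose at about (431,294). Next I measure the axle and the rotator lines.

```bash
cat >> h.py <<'E'
def rel(p,yaw,prev=None):
    """target TCP p, tool-y yaw (deg), tool down -> shift & turn in present tool axes (from measured pose)"""
    s=bot.observe();R=np.array(s["tool_rot"]);a=np.radians(yaw)
    T=np.array([[-np.sin(a),np.cos(a),0],[np.cos(a),np.sin(a),0],[0,0,-1.]])
    return R.T@(np.array(p)-s["ee_pos"]),cv2.Rodrigues(R.T@T)[0].ravel()
E
python3 - <<'E'
from h import *
np.set_printoptions(precision=4,suppress=True)
t=cv2.imread("pics/t0.png");hsv=cv2.cvtColor(t,cv2.COLOR_BGR2HSV)
P=onz("top",[(341.157,219.679),(295.815,225.523)],.1);v=P[1]-P[0];print("plates",P,P.mean(0),np.linalg.norm(v),np.degrees(np.arctan2(v[1],v[0])))
def msk(lo,hi,x0,x1,y0,y1):
    m=cv2.inRange(hsv,lo,hi);k=np.zeros_like(m);k[y0:y1,x0:x1]=m[y0:y1,x0:x1];return k
w=msk((15,10,170),(40,90,255),425,530,250,310)
r=cv2.minAreaRect(cv2.findNonZero(w));B=onz("top",cv2.boxPoints(r),.01);print("rest",r,B,B.mean(0))
g=msk((0,0,0),(180,255,45),485,530,255,290)
n,l,st,ce=cv2.connectedComponentsWithStats(g);i=1+np.argmax(st[1:,4]);q=cv2.findNonZero((l==i).astype(np.uint8))
r=cv2.minAreaRect(q);print("grip",st[i],ce[i],r);B=onz("top",cv2.boxPoints(r),.053);print(B,onz("top",[ce[i],r[0]],.053))
print(hsv[292:297,430:450:4].tolist())
E
```

```text
plates [[0.5726 0.0992 0.1   ]
 [0.557  0.1971 0.1   ]] [0.5648 0.1482 0.1   ] 0.0991632213312291 99.03562961162578
rest ((486.1038513183594, 278.8807678222656), (25.43467903137207, 69.90151977539062), 74.74488067626953) [[ 0.4656 -0.1575  0.01  ]
 [ 0.5122 -0.3204  0.01  ]
 [ 0.4546 -0.3352  0.01  ]
 [ 0.4092 -0.1728  0.01  ]] [ 0.4604 -0.2465  0.01  ]
grip [496 268  24  11 108] [507.787  272.8426] ((507.6441955566406, 272.8612365722656), (4.77239990234375, 23.3847599029541), 72.6459732055664)
[[ 0.467  -0.2554  0.053 ]
 [ 0.4839 -0.3084  0.053 ]
 [ 0.4735 -0.3114  0.053 ]
 [ 0.4567 -0.2585  0.053 ]] [[ 0.4703 -0.2836  0.053 ]
 [ 0.4702 -0.2833  0.053 ]]
[[[17, 36, 127], [23, 32, 134], [22, 33, 138], [24, 34, 113], [21, 38, 88]], [[19, 38, 127], [22, 34, 135], [23, 35, 117], [20, 35, 88], [18, 41, 81]], [[15, 37, 124], [21, 33, 109], [25, 32, 95], [18, 43, 78], [18, 38, 102]], [[18, 39, 117], [18, 30, 85], [18, 36, 91], [18, 37, 89], [19, 38, 126]], [[18, 42, 122], [18, 38, 101], [16, 34, 112], [17, 36, 114], [17, 38, 135]]]
```

```bash
python3 - <<'E'
from h import *
np.set_printoptions(precision=4,suppress=True)
for p in [(.40,.38,.25),(.47,.0,.25),(.4706,-.2832,.15)]: print(*rel(p,15.8))
E
```

```text
[-0.2181 -0.1177 -0.0196] [-0.0018  0.0006  0.8902]
[-0.4321 -0.4394 -0.0191] [-0.0018  0.0006  0.8902]
[-0.5442 -0.6993  0.0813] [-0.0018  0.0006  0.8902]
```

{"method": "step_arm", "body": {"steps": [-0.05, -0.027, -0.01, 0, 0, 0.1, -0.1, -0.054, -0.02, 0, 0, 0.25, -0.15, -0.081, -0.02, 0, 0, 0.4, -0.2, -0.108, -0.02, 0, 0, 0.55, -0.23, -0.15, -0.02, 0, 0, 0.7, -0.26, -0.2, -0.02, 0, 0, 0.8, -0.295, -0.25, -0.02, 0, 0, 0.89, -0.33, -0.3, -0.02, 0, 0, 0.89, -0.365, -0.35, -0.02, 0, 0, 0.89, -0.4, -0.395, -0.02, 0, 0, 0.89, -0.432, -0.44, -0.02, 0, 0, 0.89], "hand": 1}}

```text
time_s: 1.48
ee_pos: [0.4698, -0.002, 0.251]
tool_rot: [[-0.272, 0.962, 0.0], [0.962, 0.272, 0.0], [0.0, 0.0, -1.0]]
wrist_force: [0.5, 0.8, 0.7]
gripper_width: 0.0857
grip_force: 0.0
```

```bash
python3 - <<'E'
from h import *
np.set_printoptions(precision=4,suppress=True)
s=bot.observe();print(s["time_s"],s["ee_pos"],s["wrist_force"])
for p in [(.4706,-.2832,.12),(.4706,-.2832,.026)]: print(*rel(p,15.8))
E
```

```text
1.475 [ 0.4698 -0.002   0.251 ] [0.4949 0.8166 0.7394]
[-0.2708 -0.0758  0.131 ] [ 0.0001 -0.0001 -0.0001]
[-0.2708 -0.0758  0.225 ] [ 0.0001 -0.0001 -0.0001]
```

{"method": "step_arm", "body": {"steps": [-0.055, -0.015, 0.02, 0, 0, 0, -0.11, -0.03, 0.04, 0, 0, 0, -0.165, -0.046, 0.06, 0, 0, 0, -0.22, -0.061, 0.09, 0, 0, 0, -0.271, -0.076, 0.12, 0, 0, 0, -0.271, -0.076, 0.15, 0, 0, 0, -0.271, -0.076, 0.18, 0, 0, 0, -0.271, -0.076, 0.205, 0, 0, 0, -0.271, -0.076, 0.225, 0, 0, 0, -0.271, -0.076, 0.225, 0, 0, 0]}}

```text
time_s: 2.72
ee_pos: [0.4693, -0.2805, 0.0243]
tool_rot: [[-0.273, 0.962, -0.003], [0.962, 0.273, 0.003], [0.003, -0.002, -1.0]]
wrist_force: [-0.2, 0.1, 0.0]
gripper_width: 0.0856
grip_force: 0.0
```

{"method": "step_arm", "body": {"steps": [0, 0, 0, 0, 0, 0, 0, 0, 0, 0, 0, 0, 0, 0, 0, 0, 0, 0, 0, 0, 0, 0, 0, 0, 0, 0, 0, 0, 0, 0, 0, 0, 0, 0, 0, 0], "hand": -1, "newtons": 40}}

```text
time_s: 3.48
ee_pos: [0.4703, -0.2819, 0.027]
tool_rot: [[-0.273, 0.962, -0.001], [0.962, 0.273, -0.0], [-0.0, -0.001, -1.0]]
wrist_force: [-5.1, -0.3, 5.6]
gripper_width: 0.0151
grip_force: 39.6
```

{"method": "step_arm", "body": {"steps": [0, 0, -0.01, 0, 0, 0, 0, 0, -0.03, 0, 0, 0, 0, 0, -0.06, 0, 0, 0, 0, 0, -0.1, 0, 0, 0, 0, 0, -0.12, 0, 0, 0, 0, 0, -0.12, 0, 0, 0, 0, 0, -0.12, 0, 0, 0]}}

```text
time_s: 4.35
ee_pos: [0.4699, -0.2809, 0.1447]
tool_rot: [[-0.273, 0.962, -0.002], [0.962, 0.273, 0.002], [0.002, -0.001, -1.0]]
wrist_force: [-0.5, 1.1, -2.2]
gripper_width: 0.0153
grip_force: 39.1
```

```bash
python3 - <<'E'
from h import *
np.set_printoptions(precision=4,suppress=True)
s=bot.observe();print(s["time_s"],s["ee_pos"],s["tool_rot"],s["wrist_force"],s["torque"])
# pre-insertion, rotator yaw 99.0: mid (.5648,.1482); nose at x=-110 -> grip x=-290
u=np.array([np.cos(np.radians(99)),np.sin(np.radians(99)),0])
for z in (.15,.073): print(*rel(np.array([.5648,.1482,0])-.29*u+[0,0,z-.019],9.0))
t=snap("top","pics/t1.png");sd=snap("side","pics/s1.png")
g=s["ee_pos"]+np.array([0,0,.019]); d=np.array(s["tool_rot"])[:,0]
for n,im in(("top",t),("side",sd)):
    pr=proj(n,[g,g+.038*d,g+.18*d]);print(n,pr)
    for k in pr: cv2.circle(im,tuple(int(round(v*8)) for v in k),8,(0,0,255),-1,cv2.LINE_AA,3)
    c=np.clip(pr.mean(0).astype(int),60,420); x,y=int(pr[:,0].mean()),int(pr[:,1].mean())
    cr=im[max(0,y-55):y+55,max(0,x-70):x+70]; cv2.imwrite(f"pics/l1{n}.png",cv2.resize(cr,None,fx=2.8,fy=2.8,interpolation=cv2.INTER_CUBIC));print(cr.shape,x,y)
a=cv2.imread("pics/l1top.png");b=cv2.imread("pics/l1side.png");h=max(a.shape[0],b.shape[0])
o=np.zeros((h,a.shape[1]+b.shape[1],3),np.uint8);o[:a.shape[0],:a.shape[1]]=a;o[:b.shape[0],a.shape[1]:]=b;cv2.imwrite("pics/l1.png",o)
E
```

```text
4.35 [ 0.4699 -0.2809  0.1447] [[-0.2725  0.9621 -0.0019]
 [ 0.9621  0.2725  0.0016]
 [ 0.002  -0.0014 -1.    ]] [-0.5198  1.111  -2.2401] [-0.0766 -0.0632 -0.0168]
[0.099  0.1739 0.0137] [-0.0016 -0.002   0.1189]
[0.0989 0.174  0.0907] [-0.0016 -0.002   0.1189]
top [[523.6713 267.1409]
 [506.9659 271.7511]
 [442.6505 289.231 ]]
(110, 140, 3) 491 276
side [[388.6308 157.2116]
 [389.285  162.6386]
 [391.8989 184.4723]]
(110, 140, 3) 389 168
```

View pics/l1.png

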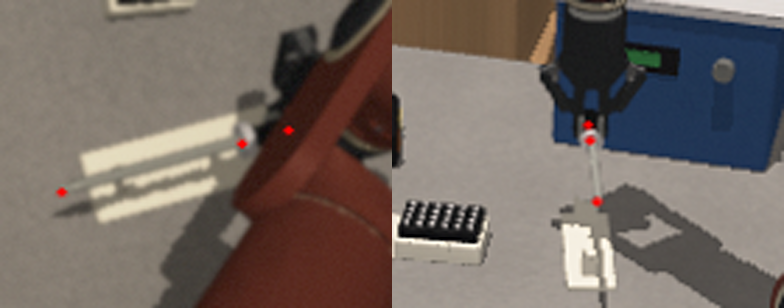

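{"method": "step_arm", "body": {"steps": [0.025, 0.044, 0.0, 0, 0, 0.03, 0.05, 0.088, 0.0, 0, 0, 0.06, 0.075, 0.131, 0.0, 0, 0, 0.09, 0.099, 0.174, 0.01, 0, 0, 0.119, 0.099, 0.174, 0.04, 0, 0, 0.119, 0.099, 0.174, 0.07, 0, 0, 0.119, 0.099, 0.174, 0.09, 0, 0, 0.119, 0.099, 0.174, 0.09, 0, 0, 0.119, 0.099, 0.174, 0.09, 0, 0, 0.119]}}

```text
time_s: 5.58
ee_pos: [0.6117, -0.1393, 0.0573]
tool_rot: [[-0.156, 0.988, 0.001], [0.988, 0.156, -0.0], [-0.001, 0.001, -1.0]]
wrist_force: [-1.5, 0.2, -1.0]
gripper_width: 0.0151
grip_force: 39.4
```

```bash
python3 - <<'E'
from h import *
np.set_printoptions(precision=4,suppress=True)
s=bot.observe();print(s["time_s"],s["ee_pos"],s["tool_rot"],s["wrist_force"],s["torque"])
t=snap("top","pics/t2.png");sd=snap("side","pics/s2.png")
g=s["ee_pos"]+np.array([0,0,.019]); d=np.array(s["tool_rot"])[:,0]
print(g,g+.18*d)
for n,im in(("top",t),("side",sd)): print(n,proj(n,[g+.038*d,g+.18*d]))
a=cv2.resize(t[200:262,280:410],(780,372),interpolation=cv2.INTER_CUBIC);b=cv2.resize(sd[195:280,295:400],None,fx=2.6,fy=2.6,interpolation=cv2.INTER_CUBIC)
o=np.zeros((372+b.shape[0],780,3),np.uint8);o[:372]=a;o[372:,:b.shape[1]]=b;cv2.imwrite("pics/l2.png",o);print(o.shape)
E
```

```text
5.575 [ 0.6117 -0.1393  0.0573] [[-0.156   0.9878  0.0014]
 [ 0.9878  0.156  -0.0005]
 [-0.0007  0.0013 -1.    ]] [-1.4909  0.1564 -0.9989] [-0.0905 -0.0355  0.0055]
[ 0.6117 -0.1393  0.0763] [0.5836 0.0385 0.0761]
top [[430.5335 209.6922]
 [368.0146 217.6544]]
side [[335.6499 200.1691]
 [329.6603 224.5022]]
(593, 780, 3)
```

View pics/l2.png

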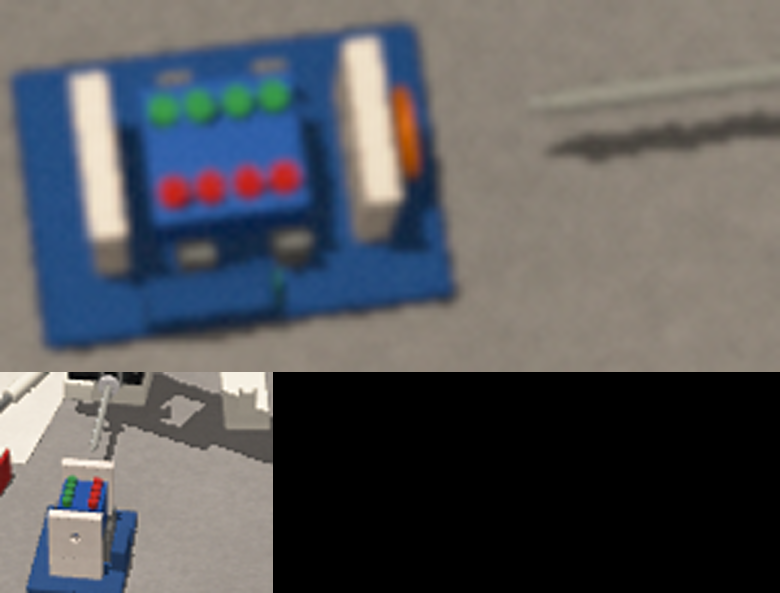

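```bash
python3 - <<'E'
from h import *
np.set_printoptions(precision=4,suppress=True)
t=cv2.imread("pics/t2.png");sd=cv2.imread("pics/s2.png");hsv=cv2.cvtColor(t,cv2.COLOR_BGR2HSV)
C=[]
g=t.astype(float).sum(2)
for x in range(372,424):
    yc=217.65-.1273*(x-368); ys=np.arange(int(yc)-5,int(yc)+6)
    # shaft is less saturated (blue/red ratio higher) than bench: weight by ratio
    r=hsv[ys,x,1].astype(float); w=np.clip(np.median(r)-r-3,0,None)*(abs(ys-yc)<4)
    if w.sum()>5: C.append((x,(w*ys).sum()/w.sum()))
C=np.array(C);f=np.polyfit(C[:,0],C[:,1],1);res=C[:,1]-np.polyval(f,C[:,0]);k=abs(res)<.6;f=np.polyfit(C[k,0],C[k,1],1)
print(len(C),k.sum(),f,res.std(),np.polyval(f,[368,410,430.5]))
L=onz("top",[(x,np.polyval(f,x)) for x in(368,423)],.0755);v=L[0]-L[1];print("shaft",L,np.degrees(np.arctan2(v[1],v[0])))
# plates: subpixel ends of the white tops
c=[]
for x0,x1 in((285,305),(332,352)):
    m=cv2.inRange(hsv,(0,0,165),(180,70,255));k=np.zeros_like(m);k[198:262,x0:x1]=m[198:262,x0:x1]
    n,l,st,ce=cv2.connectedComponentsWithStats(k);i=1+np.argmax(st[1:,4]);r=cv2.minAreaRect(cv2.findNonZero((l==i).astype(np.uint8)));print(r,ce[i]);c.append(r[0])
P=onz("top",c,.1);v=P[0]-P[1];e=v/np.linalg.norm(v);print("plates",P,np.degrees(np.arctan2(v[1],v[0])))
m=cv2.inRange(hsv,(100,120,40),(125,255,255));m[:,:275]=0;m[:,365:]=0;m[:195]=0;m[265:]=0
m=cv2.morphologyEx(m,cv2.MORPH_CLOSE,np.ones((7,7)));q=cv2.findNonZero(m);B=onz("top",cv2.boxPoints(cv2.minAreaRect(q)),.014);print("base",B,B.mean(0))
s=bot.observe();gp=s["ee_pos"]+[0,0,.019];d=np.array(s["tool_rot"])[:,0]
def lat(p): return np.cross(e[:2],np.array(p)[:2]-P.mean(0)[:2])
print("lateral(+left of e): nose pred",lat(gp+.18*d),"vision L",[lat(p) for p in L],"pred along",lat(gp+.1*d),lat(gp))
# side view: exit bore and nose
G=cv2.cvtColor(sd,cv2.COLOR_BGR2GRAY).astype(int)
print(G[252:266,318:332])
print("bore side@.072",onz("side",[(323.9,258.8)],.072),lat(onz("side",[(323.9,258.8)],.072)[0]),"nose",onz("side",[(331.5,223.8)],.0755))
E
```

```text
1 1 [  0.2611 106.25  ] 0.0 [202.3188 213.2832 218.6348]
shaft [[ 0.6187  0.0388  0.0755]
 [ 0.5895 -0.0847  0.0755]] 76.72061077785744
((295.8777160644531, 225.5829620361328), (27.42397117614746, 5.947366714477539), 82.40535736083984) [295.8395 225.4753]
((341.16998291015625, 219.68997192382812), (27.435747146606445, 6.363961219787598), 81.8698959350586) [341.3529 219.9353]
plates [[0.5569 0.197  0.1   ]
 [0.5726 0.0992 0.1   ]] 99.10561738206813
base [[0.6035 0.2331 0.014 ]
 [0.6291 0.0779 0.014 ]
 [0.5224 0.0623 0.014 ]
 [0.4976 0.2155 0.014 ]] [0.5631 0.1472 0.014 ]
lateral(+left of e): nose pred -0.0018067221801906959 vision L [array(-0.0359), array(0.0124)] pred along -0.0016291489388948165 -0.0014071823872750036
[[158 159 158 153 157 155 156 156 158 158 159 161 146 165]
 [159 159 159 157 157 156 156 156 155 156 157 157 156 156]
 [158 158 159 157 157 156 156 156 158 157 157 158 159 158]
 [159 159 158 158 157 157 158 159 159 159 158 158 158 158]
 [160 161 160 159 161 161 160 160 157 157 157 158 159 161]
 [161 162 161 158 135 111  93 149 160 158 157 158 158 160]
 [159 160 161 154 128 126 122 131 159 159 157 158 159 158]
 [156 157 158 164 205 229 140 200 157 158 156 157 157 158]
 [158 158 157 157 168 195 190 163 158 157 157 156 157 157]
 [160 160 158 158 159 161 164 158 160 158 157 157 156 159]
 [161 159 158 159 158 159 159 160 162 161 159 158 160 161]
 [161 159 159 158 158 160 159 160 159 161 161 160 161 161]
 [161 160 158 158 157 159 159 159 160 160 160 160 160 162]
 [160 161 159 157 159 161 160 159 159 158 159 160 159 160]]
bore side@.072 [[0.5504 0.2046 0.072 ]] 0.005187169254467277 nose [[0.5795 0.0323 0.0755]]<stdin>:11: RankWarning: Polyfit may be poorly conditioned
<stdin>:11: RankWarning: Polyfit may be poorly conditioned
<stdin>:23: DeprecationWarning: Arrays of 2-dimensional vectors are deprecated. Use arrays of 3-dimensional vectors instead. (deprecated in NumPy 2.0)
```

```bash
python3 - <<'E'
from h import *
np.set_printoptions(precision=4,suppress=True)
t=cv2.imread("pics/t2.png");G=cv2.blur(t[:,:,0].astype(np.float32),(5,1))
C=[]
for x in range(380,420):
    yc=217.65-.1273*(x-368); ys=np.arange(int(round(yc))-4,int(round(yc))+4)
    v=G[ys,x]; w=np.clip(v-G[ys[0]-4:ys[0]+1,x].mean()-4,0,None); C.append((x,(w*ys).sum()/w.sum() if w.sum()>5 else np.nan))
C=np.array(C);C=C[~np.isnan(C[:,1])];f=np.polyfit(C[:,0],C[:,1],1);r=C[:,1]-np.polyval(f,C[:,0]);print(len(C),f,r.std(),np.polyval(f,[368,410]))
L=onz("top",[(x,np.polyval(f,x)) for x in(368,423)],.0755);v=L[0]-L[1];print(L,np.degrees(np.arctan2(v[1],v[0])))
P=np.array([[.5569,.197],[.5726,.0992]]);e=P[0]-P[1];e/=np.linalg.norm(e)
for p in L: q=p[:2]-P.mean(0);print("lat",e[0]*q[1]-e[1]*q[0],"along",q@e)
hsv=cv2.cvtColor(t,cv2.COLOR_BGR2HSV);m=cv2.inRange(hsv,(3,150,90),(20,255,255));m[:,:335]=0;m[:,365:]=0;m[:205]=0;m[240:]=0
q=cv2.findNonZero(m).reshape(-1,2);R=onz("top",[q.mean(0)],.08)[0,:2]-P.mean(0);print("ring",q.min(0),q.max(0),"along",R@e,"lat",e[0]*R[1]-e[1]*R[0])
for x in (q[:,0].max()+.5,): R=onz("top",[(x,221)],.08)[0,:2]-P.mean(0);print(R@e)
E
```

```text
36 [ -0.1264 262.8471] 0.07304563687357235 [216.342  211.0343]
[[ 0.5868  0.0385  0.0755]
 [ 0.6061 -0.0849  0.0755]] 98.93646812325751
lat -0.0043515093399470635 along -0.11171438036855885
lat -0.003951608467550882 along -0.23657167570198076
ring [346 215] [349 228] along -0.06383365787705367 lat 0.0032899455975314885
-0.06900375201227224
```

```bash
python3 - <<'E'
from h import *
t=cv2.imread("pics/t2.png");G=t.astype(int).sum(2)//3
# profile aligned along shaft, relative to predicted centre
for x0 in (385,400,415):
    acc=[]
    for off in np.arange(-7,7.1,1):
        acc.append(np.mean([cv2.getRectSubPix(t.astype(np.float32),(1,1),(float(x),float(217.65-.1273*(x-368)+off))).mean() for x in range(x0-6,x0+7)]))
    print(x0,np.round(acc).astype(int))
# plate tops profile along their long direction (image dir (cos82.4,sin82.4)) 
for cx,cy in((295.88,225.58),(341.17,219.69)):
    print([int(cv2.getRectSubPix(t.astype(np.float32),(3,1),(cx+k*.1299,cy+k*.9915)).mean()) for k in list(range(-18,-10))+list(range(10,20))])
E
```

```text
385 [130 131 130 129 131 139 143 132 118 120 127 128 118  94  76]
400 [130 131 132 131 131 138 141 130 118 123 130 129 119  96  78]
415 [132 131 132 131 131 137 140 130 118 121 127 129 120  97  78]
[127, 123, 108, 111, 154, 200, 218, 222, 220, 220, 217, 194, 149, 113, 102, 101, 99, 90]
[128, 123, 108, 105, 147, 194, 215, 219, 216, 215, 211, 188, 145, 112, 100, 96, 90, 78]
```

The nose is at top px (368,217) and matches the pose predicted from the grip. The bore line lies 1.8 mm to rotator +y, which both views agree on. I'll align, lower and approach.

{"method": "step_arm", "body": {"steps": [0, -0.0018, 0.0033, 0, 0, 0, 0.015, -0.0018, 0.0033, 0, 0, 0, 0.03, -0.0018, 0.0033, 0, 0, 0, 0.04, -0.0018, 0.0033, 0, 0, 0, 0.046, -0.0018, 0.0033, 0, 0, 0, 0.046, -0.0018, 0.0033, 0, 0, 0, 0.046, -0.0018, 0.0033, 0, 0, 0]}}

```text
time_s: 6.55
ee_pos: [0.6022, -0.0939, 0.0531]
tool_rot: [[-0.156, 0.988, 0.0], [0.988, 0.156, -0.0], [-0.0, 0.0, -1.0]]
wrist_force: [0.0, -0.2, -2.3]
gripper_width: 0.0154
grip_force: 39.4
```

```bash
python3 - <<'E'
from h import *
np.set_printoptions(precision=4,suppress=True)
s=bot.observe();print(s["time_s"],s["ee_pos"],s["tool_rot"],s["wrist_force"],s["torque"])
P=np.array([[.5569,.197],[.5726,.0992]]);e=P[0]-P[1];e/=np.linalg.norm(e);g=s["ee_pos"]+[0,0,.018];d=s["tool_rot"][:,0]
for a in(0,.18):
    p=g+a*d;q=p[:2]-P.mean(0);print("along",q@e,"lat",e[0]*q[1]-e[1]*q[0],"z",p[2])
t=snap("top","pics/t3.png");sd=snap("side","pics/s3.png")
a=cv2.resize(t[195:250,320:420],(780,429),interpolation=cv2.INTER_CUBIC);cv2.imwrite("pics/l3.png",a)
E
```

```text
6.55 [ 0.6022 -0.0939  0.0531] [[-0.1562  0.9877  0.0002]
 [ 0.9877  0.1562 -0.0002]
 [-0.0003  0.0001 -1.    ]] [ 0.022  -0.159  -2.3355] [-0.1043 -0.0429  0.0015]
along -0.24493115231211737 lat 0.0013394282510065803 z 0.07108834311362355
along -0.06493163953579655 lat 0.0009234234130214899 z 0.07103996686028886
```

View pics/l3.png

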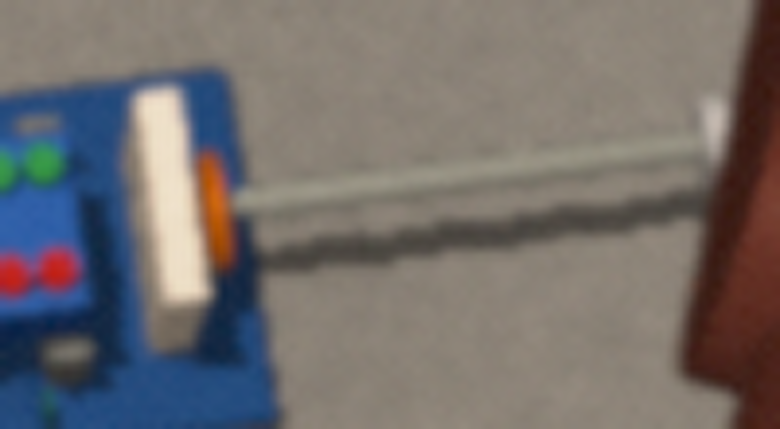

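The nose sits centred in the ring opening at crop (235,203), within about 1 mm. I'll trim slightly and enter the first bearing slowly.

{"method": "step_arm", "body": {"steps": [0.0, 0.0008, -0.0009, 0, 0, -0.002, 0.004, 0.0008, -0.0009, 0, 0, -0.002, 0.008, 0.0008, -0.0009, 0, 0, -0.002, 0.011, 0.0008, -0.0009, 0, 0, -0.002, 0.014, 0.0008, -0.0009, 0, 0, -0.002, 0.014, 0.0008, -0.0009, 0, 0, -0.002, 0.014, 0.0008, -0.0009, 0, 0, -0.002, 0.014, 0.0008, -0.0009, 0, 0, -0.002]}}

```text
time_s: 7.65
ee_pos: [0.6007, -0.0799, 0.0539]
tool_rot: [[-0.158, 0.987, 0.0], [0.987, 0.158, -0.0], [-0.0, 0.0, -1.0]]
wrist_force: [-0.6, -0.2, -0.9]
gripper_width: 0.0154
grip_force: 39.4
```

```bash
cat > st.py <<'E'
from h import *
np.set_printoptions(precision=4,suppress=True)
F=[]
s=bot.observe();R=s["tool_rot"];print(s["time_s"],s["ee_pos"],"Ftool",R.T@s["wrist_force"],"Mtool",R.T@s["torque"],"R20",R[2,0],"yaw",np.degrees(np.arctan2(R[1,0],R[0,0])))
P=np.array([[.5569,.197],[.5726,.0992]]);e=P[0]-P[1];e/=np.linalg.norm(e);g=s["ee_pos"]-R[:,2]*.018;d=R[:,0]
for a in(0,.18):
    p=g+a*d;q=p[:2]-P.mean(0);print("along",q@e,"lat",e[0]*q[1]-e[1]*q[0],"z",p[2])
E
python3 st.py
```

```text
7.65 [ 0.6007 -0.0799  0.0539] Ftool [-0.1159 -0.6065  0.8515] Mtool [ 0.0216 -0.1055 -0.0356] R20 -5.404507620338501e-05 yaw 99.10506284013113
along -0.2308056235689728 lat 0.0005997830148778416 z 0.07192334815172485
along -0.050805629930818684 lat 0.0005529254830045792 z 0.07191362003800825
```

{"method": "step_arm", "body": {"steps": [0.003, 0, 0, 0, 0, 0, 0.006, 0, 0, 0, 0, 0, 0.009, 0, 0, 0, 0, 0, 0.011, 0, 0, 0, 0, 0, 0.011, 0, 0, 0, 0, 0, 0.011, 0, 0, 0, 0, 0]}}

```text
time_s: 8.4
ee_pos: [0.5989, -0.0688, 0.0539]
tool_rot: [[-0.158, 0.987, -0.0], [0.987, 0.158, 0.0], [0.0, -0.0, -1.0]]
wrist_force: [-1.1, -0.0, -1.4]
gripper_width: 0.0155
grip_force: 39.4
```

```bash
python3 st.py
```

```text
8.4 [ 0.5989 -0.0688  0.0539] Ftool [ 0.12   -1.0548  1.4219] Mtool [ 0.0966  0.0175 -0.1104] R20 0.00012988715945979498 yaw 99.11813254396154
along -0.21960876477789104 lat 0.0006377150894391059 z 0.07187767860683351
along -0.039608766389626814 lat 0.0006319172425563822 z 0.07190105829553628
```

{"method": "step_arm", "body": {"steps": [0.0, -0.0003, -0.0004, 0, 0, 0, 0.003, -0.0003, -0.0004, 0, 0, 0, 0.006, -0.0003, -0.0004, 0, 0, 0, 0.008, -0.0003, -0.0004, 0, 0, 0, 0.01, -0.0003, -0.0004, 0, 0, 0, 0.01, -0.0003, -0.0004, 0, 0, 0, 0.01, -0.0003, -0.0004, 0, 0, 0]}}

```text
time_s: 9.28
ee_pos: [0.5971, -0.0591, 0.0543]
tool_rot: [[-0.158, 0.987, 0.0], [0.987, 0.158, -0.0], [-0.0, 0.0, -1.0]]
wrist_force: [-0.0, -0.8, -1.3]
gripper_width: 0.0151
grip_force: 39.4
```

```bash
python3 st.py
```

```text
9.275 [ 0.5971 -0.0591  0.0543] Ftool [-0.7763 -0.1618  1.2577] Mtool [-0.005  -0.0171 -0.0167] R20 -8.295761296429374e-05 yaw 99.11199052251418
along -0.2097069299086521 lat 0.0008520237921220211 z 0.07233941341997582
along -0.029706932277161195 lat 0.0008269302158997178 z 0.07232448104964224
```

{"method": "step_arm", "body": {"steps": [0.003, 0, -0.0002, 0, 0, 0, 0.006, 0, -0.0002, 0, 0, 0, 0.009, 0, -0.0002, 0, 0, 0, 0.012, 0, -0.0002, 0, 0, 0, 0.015, 0, -0.0002, 0, 0, 0, 0.018, 0, -0.0002, 0, 0, 0, 0.021, 0, -0.0002, 0, 0, 0, 0.021, 0, -0.0002, 0, 0, 0, 0.021, 0, -0.0002, 0, 0, 0]}}

```text
time_s: 10.4
ee_pos: [0.5938, -0.0384, 0.0545]
tool_rot: [[-0.158, 0.987, 0.0], [0.987, 0.158, -0.0], [-0.0, 0.0, -1.0]]
wrist_force: [-0.8, -1.3, -1.2]
gripper_width: 0.0152
grip_force: 39.4
```

```bash
python3 st.py
```

```text
10.4 [ 0.5938 -0.0384  0.0545] Ftool [-1.1754 -1.0457  1.1956] Mtool [ 0.0118 -0.0663  0.035 ] R20 -0.00010561692243023311 yaw 99.11061008902985
along -0.18874169560937437 lat 0.0008527450270377837 z 0.07254096962793094
along -0.008741699019275942 lat 0.0008233146912500069 z 0.0725219585818935
```

Loads are low. Continuing through the carrier.

{"method": "step_arm", "body": {"steps": [0.004, 0, 0, 0, 0, 0, 0.008, 0, 0, 0, 0, 0, 0.012, 0, 0, 0, 0, 0, 0.016, 0, 0, 0, 0, 0, 0.02, 0, 0, 0, 0, 0, 0.024, 0, 0, 0, 0, 0, 0.028, 0, 0, 0, 0, 0, 0.031, 0, 0, 0, 0, 0, 0.031, 0, 0, 0, 0, 0, 0.031, 0, 0, 0, 0, 0]}}

```text
time_s: 11.65
ee_pos: [0.5889, -0.0078, 0.0546]
tool_rot: [[-0.158, 0.987, 0.0], [0.987, 0.158, -0.0], [-0.0, 0.0, -1.0]]
wrist_force: [-0.1, -0.1, -0.8]
gripper_width: 0.0154
grip_force: 39.4
```

```bash
python3 st.py
```

```text
11.65 [ 0.5889 -0.0078  0.0546] Ftool [-0.0802 -0.074   0.8176] Mtool [-0.0182 -0.0638  0.0386] R20 -8.842442833208236e-05 yaw 99.106747174241
along -0.15777936410266633 lat 0.0008554583200416042 z 0.07255126700704381
along 0.02222063039436855 lat 0.0008138922797683904 z 0.07253535060994404
```

{"method": "step_arm", "body": {"steps": [0.004, 0, 0, 0, 0, 0, 0.008, 0, 0, 0, 0, 0, 0.012, 0, 0, 0, 0, 0, 0.016, 0, 0, 0, 0, 0, 0.019, 0, 0, 0, 0, 0, 0.022, 0, 0, 0, 0, 0, 0.025, 0, 0, 0, 0, 0, 0.028, 0, 0, 0, 0, 0, 0.028, 0, 0, 0, 0, 0, 0.028, 0, 0, 0, 0, 0]}}

```text
time_s: 12.9
ee_pos: [0.5844, 0.0198, 0.0545]
tool_rot: [[-0.158, 0.987, -0.0], [0.987, 0.158, -0.0], [-0.0, -0.0, -1.0]]
wrist_force: [-1.0, 0.0, -1.0]
gripper_width: 0.0154
grip_force: 39.4
```

```bash
python3 st.py
```

```text
12.9 [0.5844 0.0198 0.0545] Ftool [ 0.1746 -0.9884  1.0365] Mtool [ 0.0478 -0.0547  0.016 ] R20 -1.9206502942422422e-05 yaw 99.10818451619049
along -0.1297487249129736 lat 0.000895057581207219 z 0.07247867766075967
along 0.050251271240661366 lat 0.0008580070835797603 z 0.07247522049023004
```

{"method": "step_arm", "body": {"steps": [0.002, 0, 0, 0, 0, 0, 0.004, 0, 0, 0, 0, 0, 0.006, 0, 0, 0, 0, 0, 0.008, 0, 0, 0, 0, 0, 0.01, 0, 0, 0, 0, 0, 0.012, 0, 0, 0, 0, 0, 0.012, 0, 0, 0, 0, 0, 0.012, 0, 0, 0, 0, 0]}}

```text
time_s: 13.9
ee_pos: [0.5825, 0.0318, 0.0545]
tool_rot: [[-0.158, 0.987, 0.0], [0.987, 0.158, -0.0], [-0.0, 0.0, -1.0]]
wrist_force: [0.5, 0.3, -0.7]
gripper_width: 0.0156
grip_force: 39.4
```

```bash
python3 st.py
```

```text
13.9 [0.5825 0.0318 0.0545] Ftool [0.2017 0.5296 0.6751] Mtool [-0.0027 -0.0834 -0.0663] R20 -7.62677731565321e-06 yaw 99.11481813625707
along -0.11767175987590589 lat 0.0008635763973276513 z 0.07252934611045478
along 0.062328239388925774 lat 0.0008473660315220372 z 0.07252797329053796
```

{"method": "step_arm", "body": {"steps": [0.001, 0, 0, 0, 0, 0, 0.002, 0, 0, 0, 0, 0, 0.003, 0, 0, 0, 0, 0, 0.004, 0, 0, 0, 0, 0, 0.005, 0, 0, 0, 0, 0, 0.005, 0, 0, 0, 0, 0, 0.005, 0, 0, 0, 0, 0]}}

```text
time_s: 14.78
ee_pos: [0.5817, 0.0367, 0.0545]
tool_rot: [[-0.158, 0.987, -0.0], [0.987, 0.158, 0.0], [0.0, -0.0, -1.0]]
wrist_force: [0.9, 0.2, -1.3]
gripper_width: 0.0151
grip_force: 39.4
```

```bash
python3 st.py; python3 - <<'E'
from h import *
t=snap("top","pics/t4.png")
o=cv2.resize(t[195:245,320:390],(700,500),interpolation=cv2.INTER_CUBIC);cv2.imwrite("pics/l4.png",o)
E
```

```text
14.775 [0.5817 0.0367 0.0545] Ftool [0.0922 0.8796 1.3125] Mtool [ 0.0341 -0.0697 -0.0194] R20 3.0038809323740823e-05 yaw 99.10912197023193
along -0.11269572979924009 lat 0.0008969572899985845 z 0.07247629916742127
along 0.0673042668884995 lat 0.0008628518910517267 z 0.07248170615309954
```

View pics/l4.png

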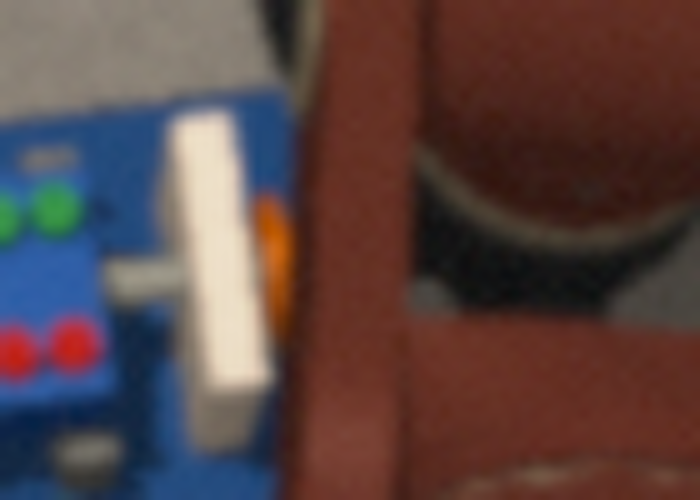

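The shaft passes the plate at crop (150,280), and the ring is at (275,265). The arm hides the collar, so I'll find the ring by force in small steps.

{"method": "step_arm", "body": {"steps": [0.0005, 0, 0, 0, 0, 0, 0.001, 0, 0, 0, 0, 0, 0.0015, 0, 0, 0, 0, 0, 0.0015, 0, 0, 0, 0, 0]}}

```text
time_s: 15.32
ee_pos: [0.5815, 0.0382, 0.0545]
tool_rot: [[-0.158, 0.987, 0.0], [0.987, 0.158, 0.0], [0.0, 0.0, -1.0]]
wrist_force: [-0.2, 0.1, -1.2]
gripper_width: 0.0145
grip_force: 39.4
```

{"method": "step_arm", "body": {"steps": [0.0003, 0, 0, 0, 0, 0, 0.0006, 0, 0, 0, 0, 0, 0.0006, 0, 0, 0, 0, 0]}}

```text
time_s: 15.7
ee_pos: [0.5814, 0.0388, 0.0545]
tool_rot: [[-0.158, 0.987, 0.0], [0.987, 0.158, 0.0], [0.0, 0.0, -1.0]]
wrist_force: [0.0, 0.3, -1.4]
gripper_width: 0.0152
grip_force: 39.4
```

{"method": "step_arm", "body": {"steps": [0.0003, 0, 0, 0, 0, 0, 0.0006, 0, 0, 0, 0, 0, 0.0006, 0, 0, 0, 0, 0]}}

```text
time_s: 16.08
ee_pos: [0.5813, 0.0394, 0.0545]
tool_rot: [[-0.158, 0.987, -0.0], [0.987, 0.158, 0.0], [0.0, -0.0, -1.0]]
wrist_force: [-1.4, 0.6, -0.5]
gripper_width: 0.0153
grip_force: 39.4
```

{"method": "step_arm", "body": {"steps": [0.0003, 0, 0, 0, 0, 0, 0.0006, 0, 0, 0, 0, 0, 0.0006, 0, 0, 0, 0, 0]}}

```text
time_s: 16.45
ee_pos: [0.5812, 0.04, 0.0545]
tool_rot: [[-0.158, 0.987, -0.0], [0.987, 0.158, 0.0], [0.0, -0.0, -1.0]]
wrist_force: [-0.1, 0.2, -1.2]
gripper_width: 0.0151
grip_force: 39.4
```

{"method": "step_arm", "body": {"steps": [0.0003, 0, 0, 0, 0, 0, 0.0006, 0, 0, 0, 0, 0, 0.0006, 0, 0, 0, 0, 0]}}

```text
time_s: 16.82
ee_pos: [0.5811, 0.0406, 0.0545]
tool_rot: [[-0.158, 0.987, 0.0], [0.987, 0.158, 0.0], [0.0, 0.0, -1.0]]
wrist_force: [0.1, 0.0, -1.3]
gripper_width: 0.0154
grip_force: 39.4
```

{"method": "step_arm", "body": {"steps": [0.0003, 0, 0, 0, 0, 0, 0.0006, 0, 0, 0, 0, 0, 0.0006, 0, 0, 0, 0, 0]}}

```text
time_s: 17.2
ee_pos: [0.581, 0.0412, 0.0545]
tool_rot: [[-0.158, 0.987, -0.0], [0.987, 0.158, -0.0], [-0.0, -0.0, -1.0]]
wrist_force: [-0.2, -0.3, -1.3]
gripper_width: 0.0154
grip_force: 39.4
```

{"method": "step_arm", "body": {"steps": [0.0003, 0, 0, 0, 0, 0, 0.0006, 0, 0, 0, 0, 0, 0.0006, 0, 0, 0, 0, 0]}}

```text
time_s: 17.58
ee_pos: [0.5809, 0.0417, 0.0545]
tool_rot: [[-0.158, 0.987, -0.0], [0.987, 0.158, -0.0], [0.0, -0.0, -1.0]]
wrist_force: [-1.0, 0.6, -1.7]
gripper_width: 0.0153
grip_force: 39.4
```

{"method": "step_arm", "body": {"steps": [0.0003, 0, 0, 0, 0, 0, 0.0006, 0, 0, 0, 0, 0, 0.0006, 0, 0, 0, 0, 0]}}

```text
time_s: 17.95
ee_pos: [0.5808, 0.0424, 0.0545]
tool_rot: [[-0.158, 0.987, -0.0], [0.987, 0.158, 0.0], [0.0, -0.0, -1.0]]
wrist_force: [-0.4, 0.5, -1.5]
gripper_width: 0.0154
grip_force: 39.4
```

{"method": "step_arm", "body": {"steps": [0.0003, 0, 0, 0, 0, 0, 0.0006, 0, 0, 0, 0, 0, 0.0006, 0, 0, 0, 0, 0]}}

```text
time_s: 18.32
ee_pos: [0.5808, 0.0429, 0.0545]
tool_rot: [[-0.158, 0.987, 0.0], [0.987, 0.158, 0.0], [0.0, 0.0, -1.0]]
wrist_force: [-1.4, 1.3, -1.2]
gripper_width: 0.0151
grip_force: 39.4
```

{"method": "step_arm", "body": {"steps": [0.0003, 0, 0, 0, 0, 0, 0.0006, 0, 0, 0, 0, 0, 0.0006, 0, 0, 0, 0, 0]}}

```text
time_s: 18.7
ee_pos: [0.5807, 0.0432, 0.0545]
tool_rot: [[-0.158, 0.987, 0.0], [0.987, 0.158, -0.001], [-0.001, -0.0, -1.0]]
wrist_force: [0.3, -2.4, -2.0]
gripper_width: 0.0151
grip_force: 39.4
```

Contact. I'll press up gradually.

{"method": "step_arm", "body": {"steps": [0.0003, 0, 0, 0, 0, 0, 0.0003, 0, 0, 0, 0, 0, 0.0003, 0, 0, 0, 0, 0]}}

```text
time_s: 19.08
ee_pos: [0.5807, 0.0434, 0.0545]
tool_rot: [[-0.158, 0.987, 0.0], [0.987, 0.158, -0.001], [-0.001, 0.0, -1.0]]
wrist_force: [1.1, -3.1, -2.1]
gripper_width: 0.0151
grip_force: 39.3
```

```bash
python3 st.py
```

```text
19.075 [0.5807 0.0434 0.0545] Ftool [-3.2617  0.6104  2.0912] Mtool [ 0.0325 -0.6996  0.0264] R20 -0.0007380963766539134 yaw 99.1061234463694
along -0.10591961604603388 lat 0.000871272068739385 z 0.07251946112970144
along 0.07408032966077345 lat 0.0008277465413151618 z 0.07238660378190373
```

{"method": "step_arm", "body": {"steps": [0.0003, 0, 0, 0, 0.0005, 0, 0.0006, 0, 0, 0, 0.0008, 0, 0.0006, 0, 0, 0, 0.0008, 0]}}

```text
time_s: 19.45
ee_pos: [0.5807, 0.0435, 0.0546]
tool_rot: [[-0.158, 0.987, 0.0], [0.987, 0.158, -0.001], [-0.001, 0.0, -1.0]]
wrist_force: [-0.1, -6.6, -1.4]
gripper_width: 0.0155
grip_force: 39.3
```

```bash
python3 st.py
```

```text
19.45 [0.5807 0.0435 0.0546] Ftool [-6.5469 -1.1515  1.4035] Mtool [ 0.1096 -0.9726 -0.0419] R20 -0.0009357519935793408 yaw 99.11345347494674
along -0.10575883023946202 lat 0.0008522288336566368 z 0.07256190606913648
along 0.07424108978657477 lat 0.0008317312668999228 z 0.0723934707102922
```

{"method": "step_arm", "body": {"steps": [0.0003, 0, 0, 0, 0.0003, 0, 0.0005, 0, 0, 0, 0.0005, 0, 0.0005, 0, 0, 0, 0.0005, 0, 0.0005, 0, 0, 0, 0.0005, 0]}}

```text
time_s: 19.95
ee_pos: [0.5807, 0.0436, 0.0546]
tool_rot: [[-0.158, 0.987, 0.0], [0.987, 0.158, -0.001], [-0.001, 0.0, -1.0]]
wrist_force: [-0.3, -7.1, -2.4]
gripper_width: 0.0151
grip_force: 39.3
```

```bash
python3 st.py
```

```text
19.95 [0.5807 0.0436 0.0546] Ftool [-6.9643 -1.4038  2.3857] Mtool [ 0.0933 -1.2512  0.0025] R20 -0.0012145317203967206 yaw 99.10890758596291
along -0.10569280650717928 lat 0.0008378867843168575 z 0.07256169140902446
along 0.07430705737499395 lat 0.0008031079029733722 z 0.07234307569935305
```

{"method": "step_arm", "body": {"steps": [0.0003, 0, 0, 0, 0.0002, 0, 0.0003, 0, 0, 0, 0.0002, 0, 0.0003, 0, 0, 0, 0.0002, 0]}}

```text
time_s: 20.32
ee_pos: [0.5806, 0.0436, 0.0545]
tool_rot: [[-0.158, 0.987, 0.0], [0.987, 0.158, -0.001], [-0.001, -0.0, -1.0]]
wrist_force: [1.2, -8.9, -2.5]
gripper_width: 0.0153
grip_force: 39.3
```

{"method": "step_arm", "body": {"steps": [0, 0, 0, 0, 0, 0, 0, 0, 0, 0, 0, 0]}}

```text
time_s: 20.58
ee_pos: [0.5806, 0.0436, 0.0546]
tool_rot: [[-0.158, 0.987, 0.0], [0.987, 0.158, -0.002], [-0.002, 0.0, -1.0]]
wrist_force: [0.8, -8.5, -2.1]
gripper_width: 0.0154
grip_force: 39.3
```

```bash
python3 st.py
```

```text
20.575 [0.5806 0.0436 0.0546] Ftool [-8.4722 -0.5912  2.1577] Mtool [ 0.1113 -1.3129 -0.0716] R20 -0.0015262721481458308 yaw 99.11295685029931
along -0.1056454401517682 lat 0.0008714645673548564 z 0.07256351499712105
along 0.07435434884099668 lat 0.0008494068249828065 z 0.0722887860104548
```

{"method": "step_arm", "body": {"steps": [0.0001, 0, 0, 0, 0, 0, 0.0001, 0, 0, 0, 0, 0, 0.0001, 0, 0, 0, 0, 0, 0.0001, 0, 0, 0, 0, 0, 0.0001, 0, 0, 0, 0, 0, 0.0001, 0, 0, 0, 0, 0]}}

```text
time_s: 21.32
ee_pos: [0.5806, 0.0436, 0.0545]
tool_rot: [[-0.158, 0.987, 0.0], [0.987, 0.158, -0.002], [-0.002, 0.0, -1.0]]
wrist_force: [0.7, -8.5, -2.0]
gripper_width: 0.0152
grip_force: 39.3
```

{"method": "step_arm", "body": {"steps": [-0.0006, 0, 0, 0, -0.0007, 0, -0.0012, 0, 0, 0, -0.0012, 0, -0.0014, 0, 0, 0, -0.0014, 0, -0.0014, 0, 0, 0, -0.0014, 0]}}

```text
time_s: 21.82
ee_pos: [0.5807, 0.0434, 0.0545]
tool_rot: [[-0.158, 0.987, 0.0], [0.987, 0.158, -0.001], [-0.001, 0.0, -1.0]]
wrist_force: [0.2, -4.7, -2.0]
gripper_width: 0.0154
grip_force: 39.3
```

```bash
python3 st.py
```

```text
21.825 [0.5807 0.0434 0.0545] Ftool [-4.6967 -0.5211  1.9553] Mtool [ 0.0923 -0.9034  0.0065] R20 -0.0007615687824495206 yaw 99.1087963464539
along -0.1058368953528256 lat 0.0008681247600812528 z 0.07252109024785823
along 0.07416304902055124 lat 0.0008329963940561236 z 0.07238400786701732
```

{"method": "step_arm", "body": {"steps": [-0.0005, 0, 0, 0, 0, 0, -0.0005, 0, 0, 0, 0, 0]}}

```text
time_s: 22.08
ee_pos: [0.5807, 0.0434, 0.0545]
tool_rot: [[-0.158, 0.987, -0.0], [0.987, 0.158, 0.0], [0.0, -0.0, -1.0]]
wrist_force: [-0.6, -3.8, -1.4]
gripper_width: 0.0151
grip_force: 39.3
```

{"method": "step_arm", "body": {"steps": [0, 0, 0, 0, 0, 0, 0, 0, 0, 0, 0, 0, 0, 0, 0, 0, 0, 0, 0, 0, 0, 0, 0, 0, 0, 0, 0, 0, 0, 0], "hand": 1}}

```text
time_s: 22.7
ee_pos: [0.5807, 0.0435, 0.0545]
tool_rot: [[-0.158, 0.987, -0.0], [0.987, 0.158, 0.0], [0.0, 0.0, -1.0]]
wrist_force: [0.2, 0.3, 0.2]
gripper_width: 0.0851
grip_force: 0.0
```

{"method": "step_arm", "body": {"steps": [0, 0, -0.01, 0, 0, 0, 0, 0, -0.03, 0, 0, 0, 0, 0, -0.06, 0, 0, 0, 0, 0, -0.1, 0, 0, 0, 0, 0, -0.14, 0, 0, 0, -0.04, 0, -0.17, 0, 0, 0, -0.09, 0, -0.18, 0, 0, 0, -0.14, 0, -0.18, 0, 0, 0, -0.19, 0, -0.18, 0, 0, 0, -0.24, 0, -0.18, 0, 0, 0, -0.24, 0, -0.18, 0, 0, 0]}}

```text
time_s: 24.08
ee_pos: [0.6189, -0.1969, 0.2362]
tool_rot: [[-0.154, 0.988, 0.002], [0.988, 0.154, -0.001], [-0.001, 0.002, -1.0]]
wrist_force: [0.5, 1.2, -0.5]
gripper_width: 0.0853
grip_force: 0.0
```

```bash
python3 - <<'E'
from h import *
t=snap("top","pics/t5.png");s=snap("side","pics/s5.png")
a=cv2.resize(t[190:270,270:400],(780,480)[:2],interpolation=cv2.INTER_CUBIC)[:,:480+0] if 0 else cv2.resize(t[195:260,280:400],(480,260),interpolation=cv2.INTER_CUBIC)
b=cv2.resize(s[200:290,290:360],(312,401),interpolation=cv2.INTER_CUBIC)
o=np.zeros((401,792,3),np.uint8);o[:260,:480]=a;o[:,480:]=b;cv2.imwrite("pics/l5.png",o)
E
```

```text
(no output)
```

View pics/l5.png

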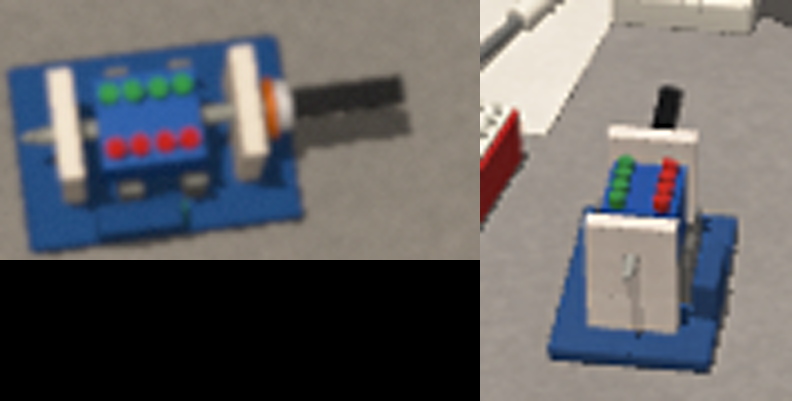

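The axle runs through both plates, with its nose out at top crop (25,137). The collar sits on the orange ring at (285,107), the carrier is in place and the gripper is clear. I'll hand it in.

```bash
python3 -c "
from bench import bot
print(bot.close_job())"
```

```text
the job is handed in; nothing more can be done
None
```

The axle is threaded through both bearings and the carrier, pressed home on the orange ring at about 8.5 N for over half a second, and released; the job is handed in, with no verdict returned.

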